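Set a telescopic tablet-stand leg to its mark and shut the cam lever

ROBOT

A 6-joint arm with a two-finger parallel gripper is mounted at the origin on the work surface. World frame = base frame: x ahead of the robot, y to its left, z up, the work surface at z = 0. Lengths are in mm, angles in rad, forces in N, time in s.
With the tool pointing down it reaches from about 275 to 850 mm from the base axis. Payload 5.2 kg.
Tool frame: the origin (TCP) lies at the very end of the fingers, on their centre line; the grasp point (between the pads) lies 19 mm behind it; z points along the fingers, y is the line along which they close (so a half turn about z gives the same grasp; the last joint's range is limited). The gripper opens to 85 mm and grips with 20 to 120 N. Pads are 22 mm wide; open, the fingers measure 114 mm over their backs; the gripper's body (76 mm by 85 mm) begins 54 mm behind the grasp point. The pads swing forward as they close: fully open they stand 13 mm farther back than shut.
Start: joints at [-1.446, 0.259, 1.535, -0, 1.348, -0.203], TCP at [177.099, -520.712, 231.31] pointing down, gripper open.
Joint ranges: [-3.14, 3.14], [-0.91, 2.08], [0.19, 2.58], [-1.22, 4.36], [0.22, 2.71], [-3.12, 3.12]. Speed limits (rad/s): [2.57, 2.57, 3.14, 3.14, 3.14, 3.14].

INTERFACE

Orientations are given as a 3x3 rotation matrix whose columns are the frame's x, y, z axes.
In Python, from bench import monitor, optics, ctrl gives the robot as it stands.
- The arm moves only by the tool send_rows, never from a script. Its argument "commands" is a list that holds one entry, the list of rows, each a list of 7 numbers: the turn, a rotation vector about the world's x, y, z in rad, then the shift along the world's x, y, z in mm, then the finger opening in mm, from 0 to 85.4. In form: [[[ax, ay, az, x, y, z, jaw], ...]]. A call has exactly 10 rows; each row is the pose to reach, as a shift and turn from the pose commanded when the call began; what a row does not reach only later rows make up. A row lasts 1/10 s, in which the tool goes at most 50 mm and 8.59 degrees, less where a joint would pass 70% of its speed; a pose out of reach is approached as far as the arm can. A call with a gripper value outside its range is refused whole. The fingers move at their own pace and stop on an object; "squeeze" is the grip in N (left out, the last holds). Time passes only in rows, so rows that repeat a pose let the fingers close, or fill a call up. It gives the time, the measured TCP pose, the force, the opening and the grip force at its end, in the units of the state.
- monitor.get_state(): the state, without advancing time (a new reading comes with each control period).
- optics.read_camera(name): name is "scene" or "side" or "wrist"; returns a dict with "pixels" (400x640x3 uint8, red, green, blue), "K" (3x3 intrinsics, pixels), "R" (3x3) and "t" (3): a world point X has camera coordinates R X + t. Camera axes: x right, y down, z forward; pixel columns grow to the right and rows downward; lengths in mm; the calibration is good to about 2 mm. A picture is of the moment at which its call begins. There is no depth.
- ctrl.finish_job(): hands the job in; it is judged then, once.
The state is a dict: "time_s": time; "qpos": joint angles; "joint_velocities": joint speeds; "tau": joint torques, N m; "tcp_pos": TCP position; "tcp_rot": TCP orientation; "ft_force": force on the tool from outside, world axes, zero at the start; "moment": the same for the moment, N m; "width": finger opening in mm; "grasp_force": force on a finger pad.
Only numpy, scipy, OpenCV 4.12 (cv2) and the standard library are available. Lean on these libraries where they do the work, as an engineer would, in place of code of your own. Each camera call takes 0.05 s, during which the arm holds its last target. There are 200 camera calls.

TASK

On the white setting board, pull the spring-loaded sliding leg out of its tube until its red pointer lines up with the yellow marker clip (within 5 mm), and while holding it there squeeze the orange cam lever shut flat against the leg's head. Shut the lever only with the leg at the mark, do not shift the marker, and leave everything else on the table alone. The lever alone does not hold the leg until its screw is fitted, so finish still gripping the leg, at the mark, with the lever shut.

Things in the scene. Friction and masses are not known exactly. Their poses are not given: they have to be found in the camera images.
- stand: fixed white setting board 520 x 250 x 10 mm with a dark 34 mm square tube clamped on it. Origin at table height below the tube's mouth; x points out of the mouth, the way the leg is pulled; y is level, to the cam lever's side; z up. Board: x -200..320, y -160..90. Tube, collar and clamps: x -200..0, up to z 64. Flat metal rule, top at z 14: x 60..310, y -114..-90 (mm)
- leg (a joint): how far the leg is pulled out along the stand's x, m: 0 (start, fully in) to 0.16. A return spring pulls it in with 4 N at 0 to 7 N at 0.16, plus 1 N friction; let go, it slides back in, lever shut or not
- head (a point): outer end of the leg, moving with it, axes parallel to the stand's; this point, the origin of the 'head frame', is at the stand's origin when the leg is at 0, then shifted along the stand's x by the leg's value. A grey block to grip: x 7..90, y -10..10, z 24..64 mm, 14 mm clear above the board, and at its outer end the upright black foot plate (see hook)
- hook (a point): on the inner face of the foot plate (8 mm thick, inner face x 90, y -66..+9, z 18..74 mm in the head's frame), at y -30, z 46. A finger beside the block on this side (y below -10) can hook behind the plate and pull the leg out while the other finger stands outside the open lever; no plate beyond y +9, so the fingers can close across y
- pointer (a point): end of the red pointer that sticks out from the foot plate over the rule: x 91.5, y -90, z 24 mm in the head's frame
- lever (a joint): angle of the orange cam lever on the head, rad: 0 shut (flat along the block) to 0.5 open; starts at 0.38 to 0.48. Stays where it is left (friction 0.12 N m, about 3 N at the tip). Its free end swings out to +y as it opens. Shut, block and paddle together are 27.5 mm thick, y -10..17.5; open, the tip's outer face is at up to y 43 mm
- lever_tip (a point): middle of the lever paddle's free end, 54 mm from the upright pivot (pivot at x 32, y 14 mm in the head's frame; the paddle runs from it towards the foot plate). Paddle 7 mm thick, z 31..61 mm
- marker (a joint): place of the yellow marker clip along the rule, m, on the same count as the leg: the leg is at the mark when joint leg equals this value (0.05 to 0.12). A stiff clip, not to be moved
- mark (a point): inner end of the yellow marker clip (26 mm long across the rule, 5 mm wide, top at z 26 mm); y -92, z 24 mm in the stand's frame. At the mark the pointer's end is 2 mm from this point
- handheld_a: bystander: black handheld terminal 165 x 72 x 24 mm, origin under its centre
- handheld_b: bystander: second handheld terminal, the same
- tablet: bystander: black tablet 180 x 250 x 9 mm, origin under its centre
- battery_a: bystander: grey battery pack 68 x 42 x 18 mm lying on the board beside the tube, origin under its centre
- battery_b: bystander: the same kind of battery pack, on the table
- thumbscrew: bystander: brass thumbscrew standing on its head on the board, 26 mm wide, 30 mm high, origin under its centre
- cup: bystander: blue mug 80 mm wide, 95 mm high, origin under its centre

How it is judged (in metres and radians):
On the way, in this order (a step that is already met when the one before it is completed fails the run):
1. the leg is pulled out to the mark, within 5 mm, with the lever still open (distance between pointer and mark below 0.0054 m and value of joint lever above 0.25 rad), for 0.2 s.
2. the lever is shut with the leg held at the mark by the fingers (distance between pointer and mark below 0.0054 m and value of joint lever below 0.1 rad and contact force between the fingers and leg above 2 N), for 0.2 s.
At the end, for the whole second after the job is handed in: The program has finished with the fingers still holding the leg's head (more than 2 N on it), the red pointer within 5 mm of the yellow marker along the rule, and the lever shut (within 0.1 rad, about 5 mm at its tip) (all of step 2); the arm keeps its last pose, push and grip.
It fails at once if the lever is shut while the leg is 12 mm or more away from the mark (value of joint lever below 0.15 rad and distance between pointer and mark above 0.012 m).
It fails at once if the marker clip is moved by more than 4 mm (distance of mark from where it was at the start of the episode above 0.004 m).
It fails at once if another thing on the table or board is moved by more than 20 mm (distance of any of handheld_a, handheld_b, tablet, battery_a, battery_b, thumbscrew, cup from where it was at the start of the episode above 0.02 m).
It also fails if it takes over 32 s, if anything falls off the work surface, if the arm or the gripper's body presses on something with over 40 N, if the wrist force passes 120 N, or if a joint passes its speed limit or range.

## Working session

There is one attempt and no reset: what is moved stays moved. The work goes in short steps, Python scripts to look and compute and a tool call to move; the robot and the scene stay as the last step left them, time stands still between calls to the robot, and variables do not carry over. Pictures are saved under pics/ and viewed, at most 10 in all, crops included, and the job is handed in when it is done.

Besides the shell and the picture viewer there is one more tool, called after ">>>" by a JSON object that holds its "name" and its "arguments", one argument or row to a line. send_rows: Moves the arm, as the interface text tells. Its arguments: {"type":"object","properties":{"commands":{"type":"array","items":{"type":"array","items":{"type":"array","items":{"type":"number"}}}},"squeeze":{"type":"number"}},"required":["commands"]}

```bash
ls; mkdir -p pics; python3 - <<'E'
from bench import monitor, optics
import cv2, numpy as np
s=monitor.get_state(); print({k:np.round(v,3).tolist() for k,v in s.items()})
for n in ["scene","side","wrist"]:
    d=optics.read_camera(n); cv2.imwrite(f"pics/{n}0.png",d["pixels"][:,:,::-1]); np.savez(f"pics/{n}0.npz",**d)
    print(n,np.round(d["K"],1).tolist(),np.round(-d["R"].T@d["t"]).tolist(),np.round(d["R"],2).tolist())
E
```

```text
pics
{'time_s': 0.0, 'qpos': [-1.446, 0.259, 1.536, 0.0, 1.348, -0.203], 'joint_velocities': [0.003, 0.003, 0.002, 0.002, -0.002, 0.001], 'tau': [0.001, -44.603, -29.057, -0.0, 0.012, 0.0], 'tcp_pos': [177.043, -520.163, 230.448], 'tcp_rot': [[0.947, 0.322, -0.0], [0.322, -0.947, 0.002], [0.0, -0.002, -1.0]], 'ft_force': [0.382, -0.691, -0.199], 'moment': [0.033, 0.018, 0.025], 'grasp_force': 0.0, 'width': 85.446}
scene [[406.1, 0.0, 317.6], [0.0, 406.1, 199.0], [0.0, 0.0, 1.0]] [1479.0, -623.0, 832.0] [[0.59, 0.81, 0.0], [0.45, -0.33, -0.83], [-0.67, 0.49, -0.56]]
side [[499.1, 0.0, 327.4], [0.0, 499.1, 202.2], [0.0, 0.0, 1.0]] [-297.0, 1013.0, 1218.0] [[-0.76, -0.65, -0.01], [-0.43, 0.51, -0.75], [0.49, -0.57, -0.67]]
wrist [[304.3, 0.0, 317.1], [0.0, 304.3, 202.8], [0.0, 0.0, 1.0]] [244.0, -499.0, 373.0] [[0.32, -0.95, -0.0], [-0.91, -0.31, 0.28], [-0.27, -0.09, -0.96]]
```

View pics/scene0.png

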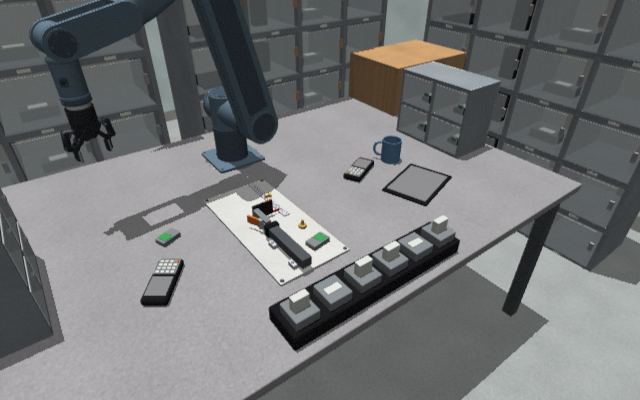

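View pics/side0.png

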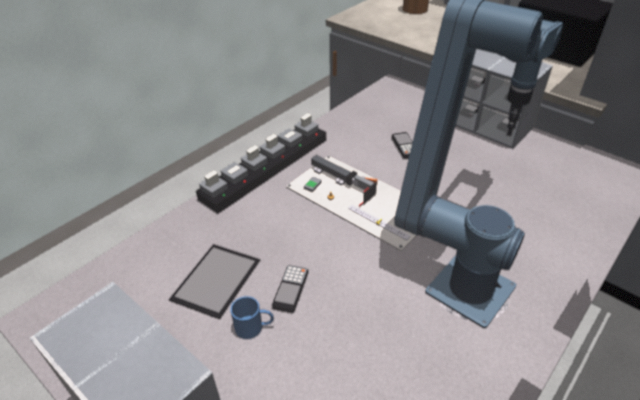

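The scene view shows the white board with corners near (208,202), (262,182), (347,248) and (283,280). The tube runs to (305,262), with the orange lever at (254,220) and the foot plate at (263,208). The side view shows the foot plate at (370,190). Next I'll cast the board corners onto z=10.

```bash
cat > h.py <<'E'
import numpy as np, cv2
from bench import monitor, optics
def snap(n,tag):
    d=optics.read_camera(n); cv2.imwrite(f"pics/{n}{tag}.png",d["pixels"][:,:,::-1]); np.savez(f"pics/{n}{tag}.npz",**d); return d
def load(f): return dict(np.load(f"pics/{f}.npz"))
def ray(d,uv):
    c=-d["R"].T@d["t"]; v=d["R"].T@np.linalg.inv(d["K"])@np.array([*uv,1.]); return c,v/np.linalg.norm(v)
def plane(d,uv,z):
    c,v=ray(d,uv); return c+v*(z-c[2])/v[2]
def tri(obs):
    A=np.zeros((3,3));b=np.zeros(3)
    for d,uv in obs:
        c,v=ray(d,uv);P=np.eye(3)-np.outer(v,v);A+=P;b+=P@c
    X=np.linalg.solve(A,b); return X,[np.linalg.norm((np.eye(3)-np.outer(v,v))@(X-c)) for c,v in (ray(*o) for o in obs)]
def proj(d,X):
    p=d["K"]@(d["R"]@np.asarray(X,float)+d["t"]); return p[:2]/p[2]
E
python3 - <<'E'
from h import *
d=load("scene0")
for uv in [(208,202),(262,182),(347,248),(283,280),(254,220),(263,208),(305,262)]: print(uv,plane(d,uv,10).round())
w=load("wrist0"); s=monitor.get_state()
print("cam in tool",(s["tcp_rot"].T@(-w["R"].T@w["t"]-s["tcp_pos"])).round(1), (w["R"]@s["tcp_rot"]).round(3))
E
```

```text
(208, 202) [ 281. -233.   10.]
(262, 182) [276. -10.  10.]
(347, 248) [766.   9.  10.]
(283, 280) [ 766. -222.   10.]
(254, 220) [ 472. -152.   10.]
(263, 208) [429. -93.  10.]
(305, 262) [ 742. -130.   10.]
cam in tool [  70.2    1.3 -142.7] [[-0.001  1.    -0.   ]
 [-0.96  -0.001 -0.28 ]
 [-0.28  -0.     0.96 ]]
```

>>> {"name": "send_rows", "arguments": {
  "commands": [
    [[0,0,0.14,12,20,-2,85],[0,0,0.28,24,40,-4,85],[0,0,0.42,36,60,-6,85],[0,0,0.56,48,80,-8,85],[0,0,0.7,60,100,-10,85],[0,0,0.84,72,120,-12,85],[0,0,0.98,84,140,-14,85],[0,0,1.12,96,160,-16,85],[0,0,1.26,108,180,-18,85],[0,0,1.4,120,200,-20,85]]
  ],
  "squeeze": 30
}}

```text
time_s: 1.15
tcp_pos: [297.4, -319.7, 211.1]
tcp_rot: [[-0.162, 0.987, -0.0], [0.987, 0.162, 0.0], [0.0, -0.0, -1.0]]
ft_force: [-0.2, -0.5, 0.9]
width: 85.0
grasp_force: 0.0
```

>>> {"name": "send_rows", "arguments": {
  "commands": [
    [[0,0,0.15,15,24,-4,85],[0,0,0.3,30,48,-8,85],[0,0,0.45,45,72,-12,85],[0,0,0.6,60,96,-16,85],[0,0,0.75,75,120,-20,85],[0,0,0.9,90,144,-24,85],[0,0,1.05,105,168,-28,85],[0,0,1.2,120,190,-30,85],[0,0,1.41,120,190,-30,85],[0,0,1.41,120,190,-30,85]]
  ]
}}

```text
time_s: 2.15
tcp_pos: [417.2, -129.7, 181.0]
tcp_rot: [[-1.0, -0.003, -0.001], [-0.003, 1.0, 0.0], [0.001, 0.0, -1.0]]
ft_force: [-0.5, -0.2, -0.8]
width: 85.3
grasp_force: 0.0
```

```bash
python3 - <<'E'
from h import *
s=monitor.get_state(); print(s["time_s"],s["qpos"],s["tcp_pos"],s["tcp_rot"]); snap("wrist","1")
E
```

```text
2.15 [-5.57678248e-01  9.80626481e-02  1.86479640e+00 -2.60331079e-05
  1.17953011e+00 -2.13193228e+00] [ 417.22033734 -129.6531434   180.96605665] [[-9.99993751e-01 -3.46749869e-03 -6.88558385e-04]
 [-3.46777542e-03  9.99993907e-01  4.01104440e-04]
 [ 6.87163360e-04  4.03489699e-04 -9.99999683e-01]]
```

View pics/wrist1.png

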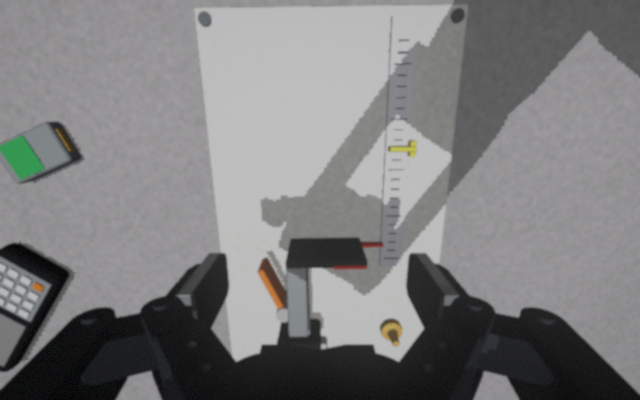

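Wrist view 1 shows the pointer end at (382,244), the yellow clip's inner end at (389,149), the lever tip at (264,262), the foot plate's top edge running from (291,239) to (361,239), and the thumbscrew at (391,332).

```bash
cat >> h.py <<'E'
def feats(d):
    im=d["pixels"]; h=cv2.cvtColor(im,cv2.COLOR_RGB2HSV); H,S,V=cv2.split(h); o={}
    def m(lo,hi,s,v): return (((H>=lo)&(H<=hi)) if lo<hi else ((H>=lo)|(H<=hi)))&(S>s)&(V>v)
    for n,a in dict(red=(172,4,150,70),orange=(5,14,150,90),yellow=(26,34,150,100)).items():
        k,l,st,c=cv2.connectedComponentsWithStats(m(*a).astype(np.uint8),connectivity=8)
        o[n]=[np.argwhere(l==i)[:,::-1] for i in np.argsort(-st[1:,4])[:3]+1 if st[i,4]>8]
    return o
E
python3 - <<'E'
from h import *
d=load("wrist1")
for k,v in feats(d).items():
    for p in v: print(k,len(p),p.min(0),p.max(0),"leftmost",p[p[:,0].argmin()],"rightmost",p[p[:,0].argmax()])
A=plane(d,(195,9),10);B=plane(d,(467,4),10);print(A,B)
for uv,z in [((382,244),24),((389,149),24),((264,262),61),((291,239),74),((361,239),74),((383,265),14),((392,17),14)]: print(uv,plane(d,uv,z).round(1))
# board side edges
g=d["pixels"].astype(int).sum(2)
for r in (60,100,150,200,230): print(r,plane(d,(np.argmax(np.convolve((g[r]>600),np.ones(5),'valid')>=5),r),10).round(1))
E
```

```text
orange 154 [259 270] [282 307] leftmost [259 272] rightmost [282 303]
orange 12 [ 36 283] [ 42 290] leftmost [ 36 283] rightmost [ 42 287]
[ 254.47050386 -242.3809082    10.        ] [249.94778714   3.60074069  10.        ]
(382, 244) [478.8 -61.9  24. ]
(389, 149) [378.2 -61.3  24. ]
(264, 262) [ 481.2 -181.9   61. ]
(291, 239) [ 452.  -154.4   74. ]
(361, 239) [451.9 -92.4  74. ]
(383, 265) [508.9 -56.8  14. ]
(392, 17) [261.6 -64.2  14. ]
60 [ 297.3 -431.3   10. ]
100 [ 333.1 -441.7   10. ]
150 [ 381.6 -455.7   10. ]
200 [ 434.8 -471.    10. ]
230 [ 469.2 -480.9   10. ]
```

>>> {"name": "send_rows", "arguments": {
  "commands": [
    [[0,0,0.01,12,-4,-9,85],[0,0,0.019,24,-8,-18,85],[0,0,0.019,36,-12,-27,85],[0,0,0.019,48,-16,-36,85],[0,0,0.019,60,-20,-45,85],[0,0,0.019,70,-24,-54,85],[0,0,0.019,82,-28,-61,85],[0,0,0.019,82,-28,-61,85],[0,0,0.019,82,-28,-61,85],[0,0,0.019,82,-28,-61,85]]
  ]
}}

```text
time_s: 3.2
tcp_pos: [498.8, -158.6, 120.6]
tcp_rot: [[-1.0, -0.015, -0.0], [-0.015, 1.0, 0.0], [0.0, 0.0, -1.0]]
ft_force: [0.3, -0.4, 0.7]
width: 84.8
grasp_force: 0.0
```

```bash
python3 - <<'E'
from h import *
s=monitor.get_state(); print(s["time_s"],s["tcp_pos"],s["tcp_rot"][:,0]); d=snap("wrist","2")
for k,v in feats(d).items():
    for p in v: print(k,len(p),p.min(0),p.max(0))
E
```

```text
3.2 [ 498.79943527 -158.58449349  120.55785847] [-9.99886258e-01 -1.50815674e-02  1.31680650e-04]
red 178 [386 197] [431 200]
red 40 [423 182] [440 184]
orange 400 [278 207] [309 262]
```

View pics/wrist2.png

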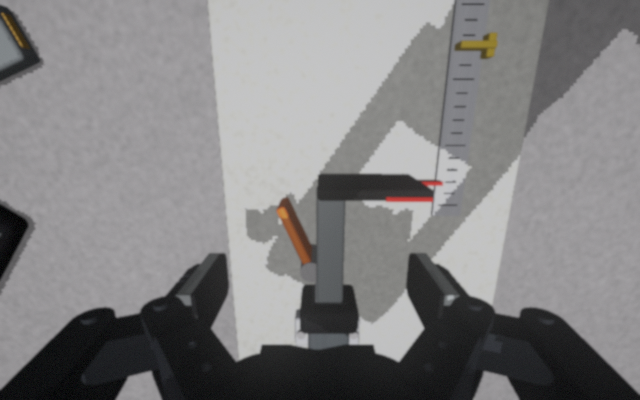

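Wrist view 2 shows the pointer end at (440,183), the clip's inner end at (457,46), the lever tip at (284,205), and the foot plate inner edge at row 200.

```bash
python3 - <<'E'
from h import *
a=load("wrist1");b=load("wrist2")
P=dict(pointer=((382,244.5),(441,183.5)),mark=((389,149.5),(457,46)),stripe=((366,267),(432,198.5)),levertip=((263,263),(283,202)),ruleline_top=((404,64),(463,78)))
xs=np.array([-.9997,-.022,0]);ys=np.array([.022,-.9997,0])
for k,(u,v) in P.items():
    X,e=tri([(a,u),(b,v)]); print(k,X.round(1),np.round(e,1))
p=plane(b,P["pointer"][1],24);m=plane(b,P["mark"][1],25)
print(p,m,"leg",(m-p)@xs,(m-p)@ys)
for uv in ((320,200),(432,198)): print("plate inner top",plane(b,uv,74).round(1))
for uv in ((342,210),(317,210),(344,285),(317,285)): print("block top",plane(b,uv,64).round(1))
for uv in ((278,200),(288,198)): print("lever tip z61",plane(b,uv,61).round(1))
# rule edge direction
q=[plane(b,uv,14) for uv in ((456,10),(432,215))]; print("rule",q,np.arctan2(*(q[0]-q[1])[[1,0]])-np.pi*-1)
print([plane(b,uv,10).round(1) for uv in ((209,10),(239,330),(548,10),(495,290))])
E
```

```text
pointer [479.  -61.9  25.6] [0.4 0.4]
mark [378.9 -60.8  21. ] [0.3 0.3]
stripe [478.1 -87.1  76.2] [0.1 0.1]
levertip [ 490.9 -186.    44.5] [0.1 0.1]
ruleline_top [366.8 -95.4 143.8] [47.7 47.7]
[479.58310088 -60.88657806  24.        ] [379.59126398 -62.71028293  25.        ] leg 100.00196085984284 -0.37666265283752987
plate inner top [ 480.7 -158.7   74. ]
plate inner top [478.3 -86.4  74. ]
block top [ 490.4 -143.3   64. ]
block top [ 490.6 -160.5   64. ]
block top [ 548.7 -139.7   64. ]
block top [ 548.9 -159.7   64. ]
lever tip z61 [ 484.7 -187.5   61. ]
lever tip z61 [ 483.2 -180.6   61. ]
rule [array([353.94787902, -62.23449975,  14.        ]), array([509.65976428, -60.91132955,  14.        ])] 0.008497349780137053
[array([ 355.3, -241.5,   10. ]), array([ 633.2, -235.6,   10. ]), array([351.8,   6.7,  10. ]), array([584.8,   9.3,  10. ])]
```

>>> {"name": "send_rows", "arguments": {
  "commands": [
    [[0,0,0.004,1,2,-12,85],[0,0,0.004,1,2,-24,85],[0,0,0.004,1,2,-36,85],[0,0,0.004,1,2,-48,85],[0,0,0.004,1,2,-60,85],[0,0,0.004,1,2,-70,85],[0,0,0.004,1,2,-80,85],[0,0,0.004,1,2,-90,85],[0,0,0.004,1,2,-95,85],[0,0,0.004,1,2,-95,85]]
  ]
}}

```text
time_s: 4.25
tcp_pos: [499.6, -156.5, 24.5]
tcp_rot: [[-1.0, -0.019, -0.001], [-0.019, 1.0, 0.001], [0.001, 0.001, -1.0]]
ft_force: [0.2, 0.3, -0.0]
width: 85.1
grasp_force: 0.0
```

```bash
python3 - <<'E'
from h import *
s=monitor.get_state(); print(s["time_s"],s["tcp_pos"],s["tcp_rot"][:,0],s["ft_force"]); d=snap("wrist","3")
for k,v in feats(d).items():
    for p in v: print(k,len(p),p.min(0),p.max(0))
E
```

```text
4.25 [ 499.64009672 -156.46829227   24.47123734] [-0.99981487 -0.01919901  0.00127767] [ 0.22457048  0.28839832 -0.0239359 ]
red 742 [441 269] [529 279]
red 206 [482 221] [515 228]
orange 1184 [242 275] [291 344]
```

View pics/wrist3.png

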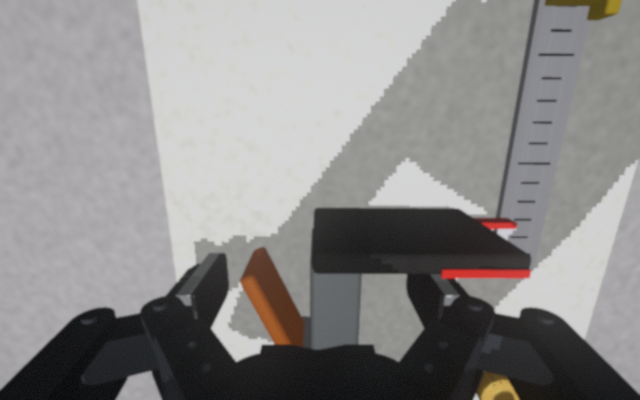

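The left finger is outside the orange lever (tip at about (262,250)). The right finger, at (430,280), is beside the block and behind the foot plate. Pulling now.

>>> {"name": "send_rows", "arguments": {
  "commands": [
    [[0,0,0,-4,0,0,85],[0,0,0,-10,0,0,85],[0,0,0,-18,0,0,85],[0,0,0,-27,-0.5,0,85],[0,0,0,-36,-0.5,0,85],[0,0,0,-45,-1,0,85],[0,0,0,-54,-1,0,85],[0,0,0,-63,-1,0,85],[0,0,0,-72,-1.5,0,85],[0,0,0,-80,-1.5,0,85]]
  ]
}}

```text
time_s: 5.3
tcp_pos: [421.1, -158.2, 25.9]
tcp_rot: [[-1.0, -0.018, 0.004], [-0.018, 1.0, -0.001], [-0.004, -0.001, -1.0]]
ft_force: [6.6, 3.5, -4.1]
width: 85.0
grasp_force: 3.4
```

```bash
cat >> h.py <<'E'
def look(tag):
    s=monitor.get_state(); print(s["time_s"],s["tcp_pos"].round(1),s["ft_force"].round(1),s["width"],s["grasp_force"]); d=snap("wrist",tag)
    for k,v in feats(d).items():
        for p in v: print(k,len(p),p.min(0),p.max(0))
E
python3 -c "
from h import *
look('4')"
```

```text
5.3 [ 421.1 -158.2   25.9] [ 6.6  3.5 -4.1] 84.99812569788942 3.43506820499897
red 729 [438 284] [524 293]
red 217 [477 231] [512 239]
orange 929 [245 288] [287 344]
```

View pics/wrist4.png

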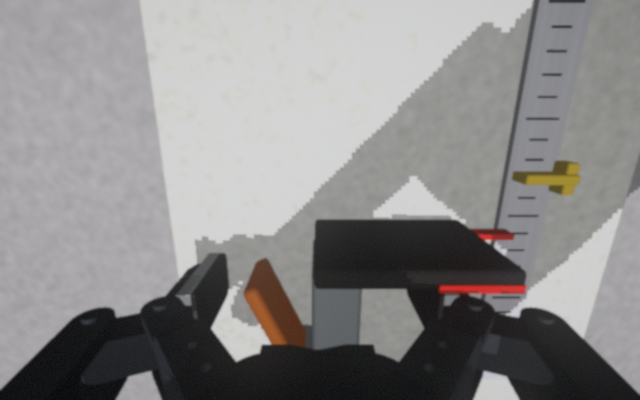

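The leg is moving out. The pointer end is at (513,236) and the clip's inner end at (514,178).

```bash
python3 -c "
from h import *
d=load('wrist4');p=plane(d,(513,236),24.5);m=plane(d,(514,177.5),24.5);print(p,m,p-m)"
```

```text
[407.67464078 -60.29056959  24.5       ] [377.40688723 -65.84454691  24.5       ] [30.26775355  5.55397732  0.        ]
```

>>> {"name": "send_rows", "arguments": {
  "commands": [
    [[0,0,0,-4,0,0,85],[0,0,0,-9,0,0,85],[0,0,0,-14,0,0,85],[0,0,0,-18,0,0,85],[0,0,0,-22,-0.5,0,85],[0,0,0,-25,-0.5,0,85],[0,0,0,-28,-0.5,0,85],[0,0,0,-28,-0.5,0,85],[0,0,0,-28,-0.5,0,85],[0,0,0,-28,-0.5,0,85]]
  ]
}}

```text
time_s: 6.35
tcp_pos: [393.1, -158.7, 26.0]
tcp_rot: [[-1.0, -0.018, 0.003], [-0.018, 1.0, -0.0], [-0.003, -0.001, -1.0]]
ft_force: [5.3, 3.3, 0.6]
width: 85.2
grasp_force: 2.5
```

```bash
python3 -c "
from h import *
look('5')"
```

```text
6.35 [ 393.1 -158.7   26. ] [5.3 3.3 0.6] 85.23599633005249 2.4990566074848175
red 762 [439 284] [525 293]
red 218 [478 231] [512 239]
orange 917 [245 287] [288 344]
```

View pics/wrist5.png

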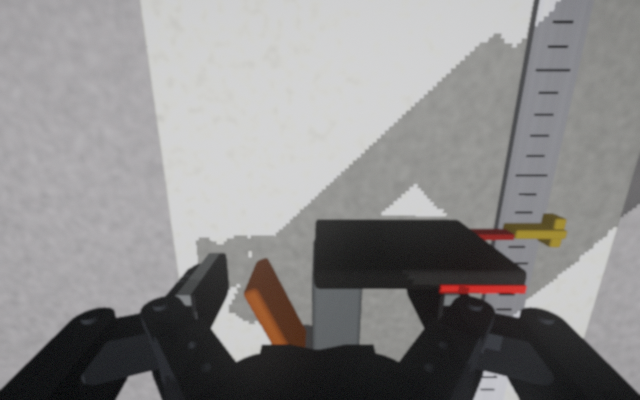

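The red pointer, ending at (513,235), now meets the yellow clip's inner end at (515,234). I'll measure the remaining offset.

```bash
python3 - <<'E'
from h import *
d=load('wrist5');im=d['pixels'].astype(int)
for u in (500,506,510,513,516,520,526,532): 
    c=im[224:248,u]; y=(c[:,0]>110)&(c[:,2]<70)
    r=np.where(y)[0]+224; print(u,r.min() if len(r) else None,r.max() if len(r) else None,im[int(r.mean()),u] if len(r) else '')
print(plane(d,(510,235),24.5)-plane(d,(510,234),24.5))
c=im[226:246,524];print(c.tolist())
c=im[226:246,506];print(c.tolist())
E
```

```text
500 234 238 [139  42  39]
506 235 238 [141  43  41]
510 235 238 [141  43  42]
513 234 237 [127  56  39]
516 231 237 [138 119  45]
520 230 237 [160 139  51]
526 230 237 [159 139  51]
532 230 237 [161 140  53]
[0.54593359 0.10722606 0.        ]
[[91, 79, 42], [90, 79, 39], [93, 81, 40], [105, 91, 39], [128, 111, 44], [147, 128, 49], [156, 135, 48], [160, 139, 51], [160, 140, 51], [161, 140, 53], [161, 140, 53], [157, 139, 61], [149, 134, 89], [141, 135, 122], [139, 138, 140], [139, 138, 143], [137, 138, 144], [140, 139, 144], [136, 135, 140], [123, 123, 128]]
[[87, 74, 39], [85, 73, 39], [83, 67, 35], [83, 60, 37], [80, 46, 33], [79, 37, 32], [82, 38, 36], [90, 37, 35], [110, 36, 36], [131, 42, 39], [141, 43, 41], [143, 43, 40], [142, 50, 47], [141, 81, 82], [140, 116, 120], [140, 135, 139], [139, 139, 143], [139, 139, 144], [139, 139, 144], [138, 137, 142]]
```

>>> {"name": "send_rows", "arguments": {
  "commands": [
    [[0,0,0,-0.5,0.5,0,85],[0,0,0,-1,1,0,85],[0,0,0,-1.5,1.5,0,80],[0,0,0,-1.5,1.5,0,75],[0,0,0,-1.5,1.5,0,70],[0,0,0,-1.5,1.5,0,65],[0,0,0,-1.5,1.5,0,60],[0,0,0,-1.5,1.5,0,55],[0,0,0,-1.5,1.5,0,52],[0,0,0,-1.5,1.5,0,52]]
  ],
  "squeeze": 30
}}

```text
time_s: 7.4
tcp_pos: [394.5, -160.2, 27.8]
tcp_rot: [[-1.0, -0.018, 0.008], [-0.018, 1.0, -0.006], [-0.008, -0.006, -1.0]]
ft_force: [6.8, -2.5, 10.2]
width: 52.3
grasp_force: 0.3
```

```bash
python3 -c "
from h import *
look('6')"
```

```text
7.4 [ 394.5 -160.2   27.8] [ 6.8 -2.5 10.2] 52.28342340951611 0.25767365586943924
red 677 [441 279] [526 288]
red 203 [480 228] [514 235]
orange 1075 [256 280] [299 345]
```

View pics/wrist6.png

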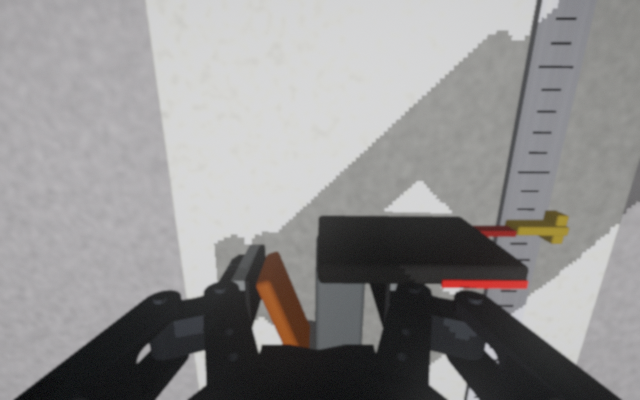

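The fingers are centred about 10 mm to the lever side of the block: block columns 316–363, finger gap 262–370. The pointer is still level with the clip. I'll shift about +6 mm in y and go on closing.

>>> {"name": "send_rows", "arguments": {
  "commands": [
    [[0,0,0,0,1,0,52],[0,0,0,0,2,0,52],[0,0,0,0,3,0,52],[0,0,0,0,4,0,52],[0,0,0,0,5,0,50],[0,0,0,0,6,0,47],[0,0,0,0,6,0,44],[0,0,0,0,6,0,42],[0,0,0,0,6,0,42],[0,0,0,0,6,0,42]]
  ]
}}

```text
time_s: 8.45
tcp_pos: [394.0, -153.9, 27.0]
tcp_rot: [[-1.0, -0.018, 0.007], [-0.018, 1.0, -0.005], [-0.007, -0.005, -1.0]]
ft_force: [6.9, -3.6, 1.9]
width: 42.3
grasp_force: 1.3
```

```bash
python3 -c "
from h import *
look('7')
d=load('wrist7');im=d['pixels'].astype(int)
for u in (500,506,520,526):
    c=im[210:255,u]; y=(c[:,0]>105)&(c[:,2]<70)
    r=np.where(y)[0]+210; print(u,r.min() if len(r) else None,r.max() if len(r) else None)
"
```

```text
8.45 [ 394.  -153.9   27. ] [ 6.9 -3.6  1.9] 42.305814965544165 1.2940410780720413
red 693 [424 277] [510 286]
red 237 [467 226] [503 234]
orange 1155 [266 272] [293 344]
500 229 233
506 228 235
520 227 235
526 227 235
```

View pics/wrist7.png

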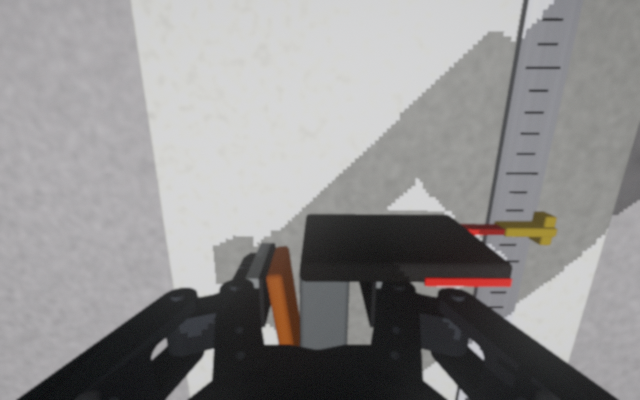

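The lever is being folded in (tip near (280,250)). The pointer rows (229–233) match the clip rows (227–235), and the block is nearly centred. Closing fully now.

>>> {"name": "send_rows", "arguments": {
  "commands": [
    [[0,0,0,0,0.5,0,39],[0,0,0,0,0.5,0,36],[0,0,0,0,0.5,0,33],[0,0,0,0,0.5,0,30],[0,0,0,0,0.5,0,27],[0,0,0,0,0.5,0,24],[0,0,0,0,0.5,0,22],[0,0,0,0,0.5,0,20],[0,0,0,0,0.5,0,20],[0,0,0,0,0.5,0,20]]
  ],
  "squeeze": 40
}}

```text
time_s: 9.5
tcp_pos: [394.5, -154.2, 27.4]
tcp_rot: [[-1.0, -0.018, 0.008], [-0.018, 1.0, -0.006], [-0.008, -0.007, -1.0]]
ft_force: [7.1, -6.1, 5.0]
width: 25.5
grasp_force: 40.6
```

```bash
python3 -c "
from h import *
look('8')
d=load('wrist8');im=d['pixels'].astype(int)
for u in (485,492,498,504,512,520,526):
    c=im[200:260,u]; y=(c[:,0]>105)&(c[:,2]<70)
    r=np.where(y)[0]+200; print(u,r.min() if len(r) else None,r.max() if len(r) else None)
"
```

```text
9.5 [ 394.5 -154.2   27.4] [ 7.1 -6.1  5. ] 25.485422224032245 40.586151480674744
red 701 [425 276] [510 286]
red 222 [467 226] [503 234]
orange 1030 [285 271] [299 345]
485 228 234
492 228 233
498 229 233
504 229 233
512 226 234
520 226 234
526 226 234
```

View pics/wrist8.png

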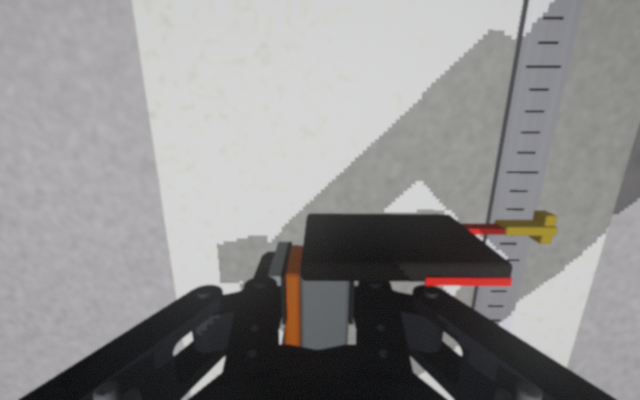

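The lever is flat against the block (columns 285–301). Both pads hold it with 40 N, and the pointer (rows 229–233) matches the clip (226–234). I'll hold briefly, check and hand in.

>>> {"name": "send_rows", "arguments": {
  "commands": [
    [[0,0,0,0,0,0,20],[0,0,0,0,0,0,20],[0,0,0,0,0,0,20],[0,0,0,0,0,0,20],[0,0,0,0,0,0,20],[0,0,0,0,0,0,20],[0,0,0,0,0,0,20],[0,0,0,0,0,0,20],[0,0,0,0,0,0,20],[0,0,0,0,0,0,20]]
  ]
}}

```text
time_s: 10.55
tcp_pos: [394.5, -154.1, 27.4]
tcp_rot: [[-1.0, -0.018, 0.008], [-0.018, 1.0, -0.006], [-0.008, -0.007, -1.0]]
ft_force: [6.7, -5.1, 4.9]
width: 25.7
grasp_force: 40.2
```

```bash
python3 -c "
from h import *
from bench import ctrl
look('9')
print(ctrl.finish_job())"
```

```text
10.55 [ 394.5 -154.1   27.4] [ 6.7 -5.1  4.9] 25.7362669749576 40.22872030735016
red 703 [425 276] [510 286]
red 214 [468 226] [503 234]
orange 1034 [285 270] [299 345]
the job is handed in; nothing more can be done
None
```

I handed the job in after about 10.6 s: in the last wrist pictures the pointer was within about 1 mm of the marker and the lever lay flat, with the fingers gripping the head at 40 N; the verdict was not reported back.

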